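# Release a paint pot from the pedal dispenser

## Robot

A 7-joint arm with a two-finger parallel gripper is mounted at the origin on the work surface. World frame = base frame: x ahead of the robot, y to its left, z up, the work surface at z = 0. Lengths are in mm, angles in rad, forces in N, time in s.
With the tool pointing down it reaches from about 400 to 875 mm from the base axis. Payload 19.3 kg.
Tool frame: the origin (TCP) lies at the very end of the fingers, on their centre line; the grasp point (between the pads) lies 19 mm behind it (grip_point_offset is the z of the grasp point in the tool frame, in mm); z points along the fingers, y is the line along which they close (so a half turn about z gives the same grasp; the last joint's range is limited). The gripper opens to 85 mm and grips with 20 to 120 N. Pads are 22 mm wide; open, the fingers measure 114 mm over their backs; the gripper's body (76 mm by 85 mm) begins 54 mm behind the grasp point. The pads swing forward as they close: fully open they stand 13 mm farther back than shut.
Start: joints at [1.069, 0.521, -0.036, 1.599, 0.021, 1.021, -0.113], TCP at [261.539, -567.637, 231.291] pointing down, gripper open.
Joint ranges: [-2.91, 2.91], [-0.3, 2.13], [-1.5, 1.42], [0.17, 2.43], [-1.26, 4.41], [0.16, 1.93], [-2.52, 2.52]. Speed limits (rad/s): [1.89, 1.89, 2.39, 2.39, 3.01, 3.01, 3.01].

## Interface

Orientations are given as a 3x3 rotation matrix whose columns are the frame's x, y, z axes.
In Python, from workcell import movep, movel, goto_joints, open_gripper, clamp, wait, inverse_kinematics, read_state, camera, PlanningError, finish_job, grip_point_offset gives the robot as it stands. Calls block until the motion is done:
- movep(position, orientation): joint-space move of the TCP to a pose.
- movel(position, frame=None, max_speed=150, guard=None): straight line of the TCP; frame=None keeps the orientation; max_speed is the mean speed in mm/s. With guard (N) it stops when the force on the tool has changed by that much, and returns True; else False.
- goto_joints(angles): joint-space move.
- open_gripper() and clamp(): open the fingers fully, or close them until they stop; the grip force is fixed at half the most.
- wait(seconds).
- inverse_kinematics(position, orientation): joint angles nearest the present ones, or None.
- read_state(): the state.
- camera(name): name is "side" or "top"; returns a dict with "image" (420x560x3 uint8, blue, green, red), "range_z" (420x560 float32, mm along the optical axis (not along the pixel's ray), 0 where there is no reading), "fx", "fy", "cx", "cy" (pixels), "cam_to_world" (4x4, takes a point from camera to world coordinates). Camera axes: x right, y up, looking along -z (the intrinsics and any distortion apply to the point x, -y, -z); pixel columns grow to the right and rows downward; lengths in mm; the calibration is good to about 2 mm. A picture is of the moment at which its call begins.
A pose or a line that the arm cannot do raises PlanningError and nothing moves.
- finish_job(): hands the job in; it is judged then, once.
The state is a dict: "time": time; "qpos": joint angles; "qvel": joint speeds; "joint_efforts": joint torques, N m; "eef_pos": TCP position; "tool_rot": TCP orientation; "ft_force": force on the tool from outside, world axes, zero at the start; "torque": the same for the moment, N m; "finger_gap": finger opening in mm; "gripper_force": force on a finger pad.
Only numpy, scipy, OpenCV 4.12 (cv2) and the standard library are available. Lean on these libraries where they do the work, as an engineer would, in place of code of your own. Each camera call takes 0.05 s, during which the arm holds its last target. There are 200 camera calls.

## Task

Get the paint pot out of the green pedal dispenser: push the red tread of its pedal down until the lid is right up, then lean on the tread more firmly, though never with more than about 20 N, until the inner catch gives way and the pot rolls out into the tray in front. Then ease the pedal all the way back up slowly, over two seconds or more, so that the lid comes down without banging, and let go. Touch neither the lid nor the pot, and leave the things standing around the dispenser where they are.

Things in the scene. Friction and masses are not known exactly. Their poses are not given: they have to be found in the camera images.
- dispenser: Fixed dispenser: green housing 134 mm long (x), 66 wide (y), 116 high; in front of it (-x) a green open tray with sides 62 mm high, ending in a lip 54 mm high at x = -130 mm. Origin on the table under the housing; z up, x from the tray to the closed back, y to the pedal's side. Inside, a white floor slopes down at 14 degrees to the tray lip.
- toe_plate (a point): Point on the steel plate hidden inside the red ribbed tread (52 x 46 mm) at the end of the pedal lever, under the tread's middle. Pedal up: 155 mm in front of (-x) and 85 mm to the +y side of the dispenser's origin, 57 mm above the table. The tread's top lies 6 to 14 mm above it, set differently at each start. Pushed straight down it sinks 26 mm against 2 to 5 N until the lever meets its stop.
- toe (a joint): Travel of plate and tread into the lever on a stiff spring, m: 0 up to some 6 or 7 N, then 1 mm for each further 16 N. With the lever at its stop, some 8 to 16 N on the tread (about 0.6 mm; it differs with the pot's weight) drop the catch; over 23 N is an overload. Readings are too coarse to judge this: feel the force, and watch for the pot.
- catch (a joint): How far the toe spring has drawn the orange catch down, m (4 times the toe travel). The catch stands up through the sloping floor under the lid, in front of the pot: 7 mm proud with the pedal up, 3.5 mm with the lever at its stop; when it is flush (about 0.003 here, helped by the pot's weight) the pot rolls free, taking about 1 s.
- pedal (a joint): Angle of the pedal lever, rad: 0 is up (at rest), 0.125 is down at its stop. Pivot 205 mm behind the tread's middle. Returns by itself, fast, if let go.
- lid: The white lid with its front flap (136 mm long, 66 mm wide, flap 64 mm deep with an orange patch), hinged on the top of the housing's back edge; origin on the hinge, x along the lid (the flap is at x = -132 mm). Linked to the pedal: opens 7.2 times the pedal's angle, to 0.9 rad; falls with a bang if the pedal is let go.
- pot: White paint pot with a blue band and a yellow cap, a cylinder 36 mm in diameter and 52 mm long, lying across the dispenser (its axis along the dispenser's y); origin in its middle. It starts in the housing behind the catch, out of sight under the lid, at x = +31 mm in the dispenser's frame; rolled out it lies against the tray lip at about x = -107 mm, 47 mm above the table.
- mug: Loose blue mug, 72 mm across, 90 mm high, near the dispenser; origin under its middle. Not to be disturbed.
- dish: Loose white paint dish, 84 mm across, 24 mm high; origin under its middle. Not to be disturbed.
- dome: Loose green glass dome paperweight, 70 mm across, 36 mm high; origin under its middle. Not to be disturbed.

How it is judged (in metres and radians):
On the way, in this order (a step that is already met when the one before it is completed fails the run):
1. the pedal is pressed down until the lid is right up (value of joint pedal above 0.114 rad), for 0.1 s.
2. with the lid up, the pot has rolled out into the tray (value of joint pedal above 0.083 rad and x of pot in the frame of dispenser between -0.128 and -0.09 m and z of pot in the frame of dispenser between 0.02 and 0.065 m), for 0.2 s.
3. the pedal is back up and the lid shut (value of joint pedal below 0.006 rad), for 0.2 s.
At the end, for the whole second after the job is handed in: The pot lies at rest in the tray (its middle 90 to 128 mm in front of the dispenser's origin, below the tray's top), the pedal is up (within 0.006 rad), so that the lid is shut (within 0.04 rad), and mug, dish and paperweight are within 20 mm of where they stood (value of joint pedal below 0.006 rad and x of pot in the frame of dispenser between -0.128 and -0.09 m and z of pot in the frame of dispenser between 0.02 and 0.065 m and linear speed of pot below 0.03 m/s and distance of each of mug, dish, dome from where it was at the start of the episode below 0.02 m); the robot touches nothing.
It fails at once if the dispenser or its pedal is loaded with more than 23 N (contact force between any of the fingers, the arm and dispenser above 23 N).
It fails at once if with the pot out, the lid drops faster than 1.6 rad/s (pedal 0.222 rad/s): it bangs (velocity of joint pedal below -0.222 rad/s and x of pot in the frame of dispenser below -0.05 m).
It fails at once if the robot pushes the lid itself (over 1 N) (contact force between any of the fingers, the arm and lid above 1 N).
It fails at once if the robot touches the pot (over 0.5 N) (contact force between any of the fingers, the arm and pot above 0.5 N).
It fails at once if mug, dish or paperweight is pushed away (20 mm) or tipped (0.3 rad) (distance of any of mug, dish, dome from where it was at the start of the episode above 0.02 m or angle between any of mug, dish, dome's own z axis and vertical above 0.3 rad).
It also fails if it takes over 46 s, if anything falls off the work surface, if the arm or the gripper's body presses on something with over 40 N, if the wrist force passes 120 N, or if a joint passes its speed limit or range.

## Working session

There is one attempt and no reset: what is moved stays moved. The work goes in short steps, each a Python script; the robot and the scene stay as the last script left them, time stands still between calls to the robot, and variables do not carry over. Pictures are saved under pics/ and viewed, at most 10 in all, crops included, and the job is handed in when it is done.

```bash
mkdir -p pics; ls
python3 - <<'E'
from workcell import *
import cv2,numpy as np
for n in("top","side"):
    c=camera(n); cv2.imwrite(f"pics/{n}0.png",c["image"]); np.savez(f"{n}0.npz",**c)
s=read_state();print(s["time"],s["eef_pos"],s["tool_rot"],s["ft_force"],grip_point_offset,s["finger_gap"])
E
```

```text
pics
0.1 [ 261.4087668  -567.39901329  230.79409384] [[ 9.08228891e-01  4.18473492e-01 -4.67087338e-04]
 [ 4.18473748e-01 -9.08228480e-01  8.66205557e-04]
 [-6.17379586e-05 -9.82176702e-04 -9.99999516e-01]] [-0.781421   -0.17333368  0.26730114] -18.700000000000003 85.4205392480078
```

View pics/top0.png

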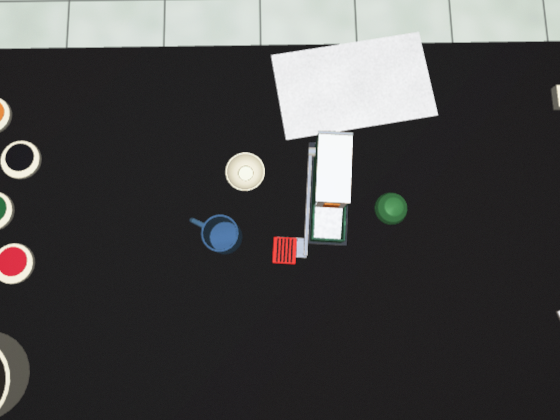

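View pics/side0.png

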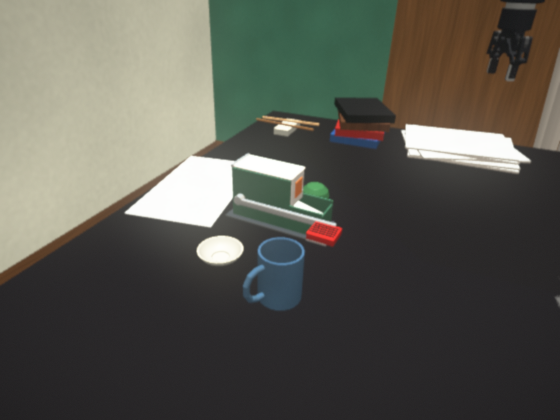

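Top view: red tread at about (285,251), tray at (327,223), lid (335,167), mug (221,234), dish (245,172) and dome (391,208). Next I convert these to world coordinates.

```bash
cat > h.py <<'E'
import numpy as np,cv2
def world(c,u,v,z=None):
    u=np.asarray(u);v=np.asarray(v)
    if z is None: z=c["range_z"][v.astype(int),u.astype(int)]
    p=np.stack([(u-c["cx"])/c["fx"]*z,-(v-c["cy"])/c["fy"]*z,-z,np.ones_like(z)],-1)
    return (p@c["cam_to_world"].T)[...,:3]
E
python3 - <<'E'
from h import *
for n in("top","side"):
    c=dict(np.load(n+"0.npz")); print(n,c["cam_to_world"].round(2).tolist(),c["fx"])
    b,g,r=[c["image"][...,i].astype(int) for i in range(3)]
    m=(r>90)&(g<70)&(b<70)
    m[:, :250 ]=0; m[:200]=0; m[:,360:]=0
    m&=c["range_z"]>0
    v,u=np.nonzero(m);P=world(c,u,v)
    print(len(u),u.min(),u.max(),v.min(),v.max(),np.percentile(P,[2,10,50,90,98],axis=0).round(1).tolist())
    if n=="top":
        k=P[:,2]>40; print(cv2.minAreaRect(P[k,:2].astype(np.float32)))
        for nm,q in dict(lidc=(335,167),lidTL=(321,134),lidTR=(351,134),lidBL=(318,200),lidBR=(349,201),trayfloor=(327,223),mug=(221,218),mugc=(221,234),dish=(245,172),dome=(391,208),lever1=(312,160),lever2=(306,235),plate=(302,248)).items():
            print(nm,world(c,*[np.array(float(a)) for a in q]).round(1))
    else:
        print(world(c,np.array([325.,325]),np.array([232.,229])).round(1))
E
```

```text
top [[-0.02, 0.99, -0.15, 481.26], [-1.0, -0.02, 0.01, 73.34], [0.01, 0.15, 0.99, 961.32], [0.0, 0.0, 0.0, 1.0]] 457.10016849092307
324 272 337 205 264 [[507.3, -30.1, -1.6], [509.9, 46.4, 1.9], [532.9, 62.3, 63.8], [558.2, 83.8, 66.5], [616.5, 86.9, 81.9]]
((571.443603515625, 32.40669250488281), (64.2738037109375, 160.56228637695312), 52.27416229248047)
lidc [683.7 -36.  122.4]
lidTL [748.6 -11.6 122.2]
lidTR [747.7 -68.8 122.4]
lidBL [621.3  -2.1 121.7]
lidBR [618.5 -59.9 121.2]
trayfloor [588.4 -27.2  31. ]
mug [599.3 186.7  55.9]
mugc [572.2 193.1   4.4]
dish [703.6 141.7   7.8]
dome [ 616.6 -159.4   34.9]
lever1 [727.8  -2.1   6.9]
lever2 [562.2  18.1  56.4]
plate [537.1  26.3  48.6]
side [[-0.92, 0.21, -0.33, 390.03], [-0.39, -0.45, 0.81, 651.87], [0.02, 0.87, 0.49, 447.77], [0.0, 0.0, 0.0, 1.0]] 399.36259159191894
557 306 342 223 245 [[507.7, -0.5, -0.2], [510.5, 50.2, 53.3], [530.6, 74.2, 62.6], [552.9, 85.8, 64.0], [558.2, 87.4, 64.6]]
[[529.7  70.3  63.6]
 [532.5  60.9  63.6]]
```

Run:
```python
from workcell import *
import numpy as np
a=-0.072;c,s=np.cos(a),np.sin(a)
R=np.array([[c,s,0],[s,-c,0],[0,0,-1]])
clamp(); movep([532,64,190],R); movel([532,64,80],max_speed=100); wait(.3)
def f(n=5):
    F=[]
    for _ in range(n): wait(.02);F.append(read_state()["ft_force"])
    return np.mean(F,0),np.std(F,0)
b=f(10);print(b); np.save("base.npy",b[0])
print(movel([532,64,58],max_speed=15,guard=1.5))
s=read_state();print(s["time"],s["eef_pos"],f()[0]-b[0])
import cv2
t=camera("side")["image"];cv2.imwrite("pics/side1.png",cv2.resize(t[130:310,200:400],(800,720))[:600])
```

```text
(array([0.04823567, 0.19301738, 0.03682808]), array([0.39500594, 0.38031549, 0.44992573]))
True
6.0583 [531.88116163  63.98846848  63.04117872] [0.54046383 0.00576351 3.81074053]
```

View pics/side1.png

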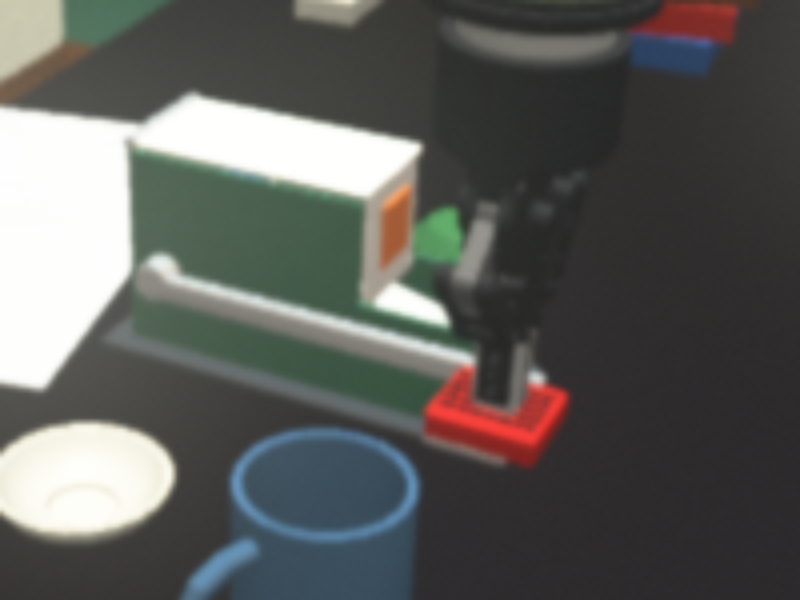

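The closed fingers stand on the tread's middle (about (500,400) in the crop). The lid is shut, and the mug and dish are clear. Pressing now.

```bash
cat > press.py <<'E'
from workcell import *
import numpy as np,cv2
b=np.load("base.npy")
def f(n=6):
    F=[]
    for _ in range(n): wait(.015);F.append(read_state()["ft_force"])
    return np.mean(F,0)-b
E
python3 - <<'E'
from press import *
movel([532,64,42],max_speed=25,guard=8)
print(read_state()["eef_pos"],f())
z=42
while z>34:
    z-=0.5; movel([532,64,z],max_speed=15); F=f()
    print(z,read_state()["eef_pos"][2].round(2),F.round(1))
    if F[2]>6: break
print(read_state()["time"])
c=camera("top");cv2.imwrite("pics/top1.png",cv2.resize(c["image"][120:280,200:410],(788,600)))
E
```

```text
[531.79665279  63.98447497  42.03558727] [-3.20851399  0.06834331  3.31651114]
41.5 41.51 [-3.1  0.4  2.9]
41.0 40.98 [-2.5  0.2  2.3]
40.5 40.49 [-2.3 -0.4  3.2]
40.0 40.0 [-1.9  0.   2.8]
39.5 39.5 [-2.   0.2  2.9]
39.0 39.02 [-1.2 -0.7  2.8]
38.5 38.51 [-0.9 -0.   3. ]
38.0 38.17 [-2.2 -0.9  7.4]
10.0833
```

View pics/top1.png

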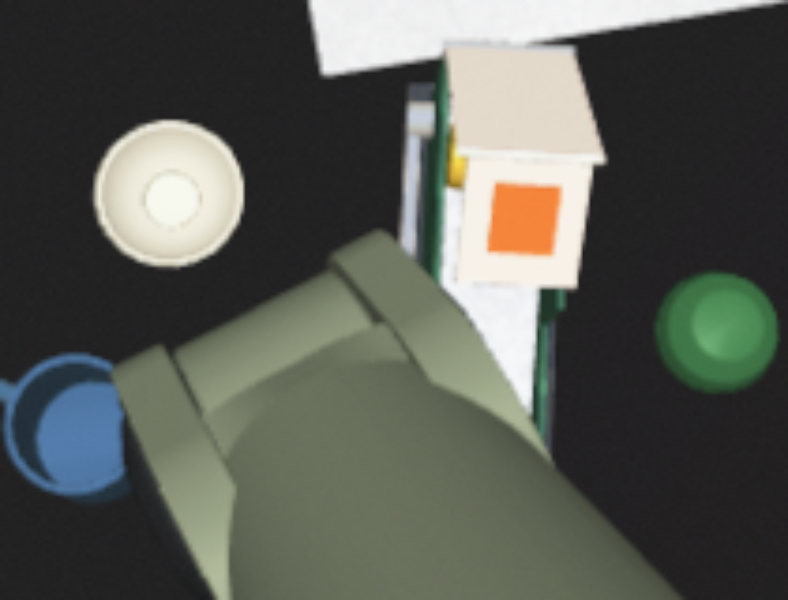

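The lid is right up, and the pot's yellow cap shows behind the flap at crop (455,158). The lever is at its stop at 7.4 N. I'll press on in fine steps until that yellow moves.

Run:
```python
from press import *
def yel():
    i=camera("top")["image"][150:175,314:330].astype(int)
    return int(((i[...,2]>110)&(i[...,1]>80)&(i[...,0]<80)).sum())
y0=yel();print(y0);z=38.0
while z>36:
    z-=0.15; movel([532,64,z],max_speed=15); F=f(); wait(.25); y=yel()
    print(round(z,2),read_state()["eef_pos"][2].round(2),F.round(1),y)
    if y<y0*0.5 or np.linalg.norm(F)>17: break
wait(1.2);print(f(),yel(),read_state()["time"])
c=camera("side");cv2.imwrite("pics/side2.png",cv2.resize(c["image"][130:310,200:400],(800,720))[:600])
c=camera("top");cv2.imwrite("pics/top2.png",cv2.resize(c["image"][120:280,200:410],(788,600)))
```

```text
36
37.85 38.08 [-2.4 -0.8  8.4] 35
37.7 37.96 [-3.1 -0.9  9.3] 37
37.55 37.86 [-2.6 -0.9 10.9] 38
37.4 37.76 [-3.  -0.9 11.6] 38
37.25 37.65 [-3.3 -0.7 12.3] 38
37.1 37.54 [-3.2 -1.  13.7] 39
36.95 37.5 [-3.9 -1.  14.1] 0
[-3.56117141 -0.6773927  15.82592319] 0 16.0833
```

View pics/side2.png

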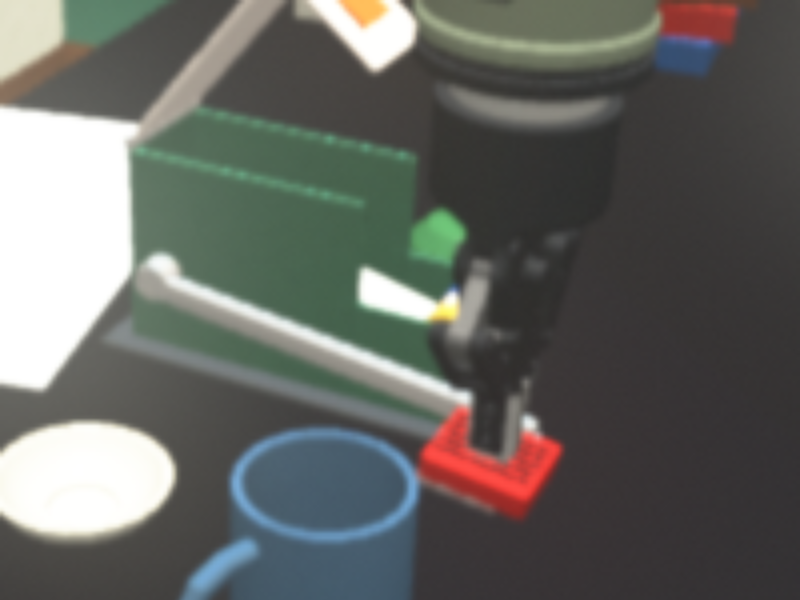

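View pics/top2.png

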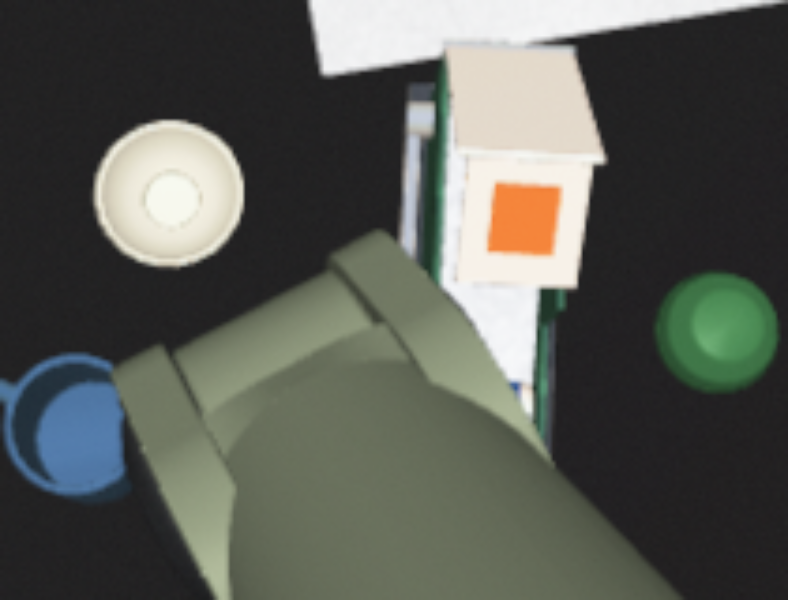

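The pot is in the tray: its yellow cap is at side crop (440,312), its blue band at top crop (515,388), and the housing is empty. I'll ease the pedal up over about 4 s, then retreat.

Run:
```python
from press import *
wait(.3)
movel([532,64,70],max_speed=8); wait(.3); print(f(),read_state()["time"])
movel([532,64,190],max_speed=80)
s=read_state();movep([400,-350,260],s["tool_rot"]); wait(.3)
print(f(),read_state()["time"])
c=camera("top");cv2.imwrite("pics/top3.png",cv2.resize(c["image"][120:280,200:410],(788,600)))
```

```text
[-0.01471766 -0.24543865  0.15492669] 21.1667
[0.05879101 0.06434037 0.0716299 ] 24.8333
```

View pics/top3.png

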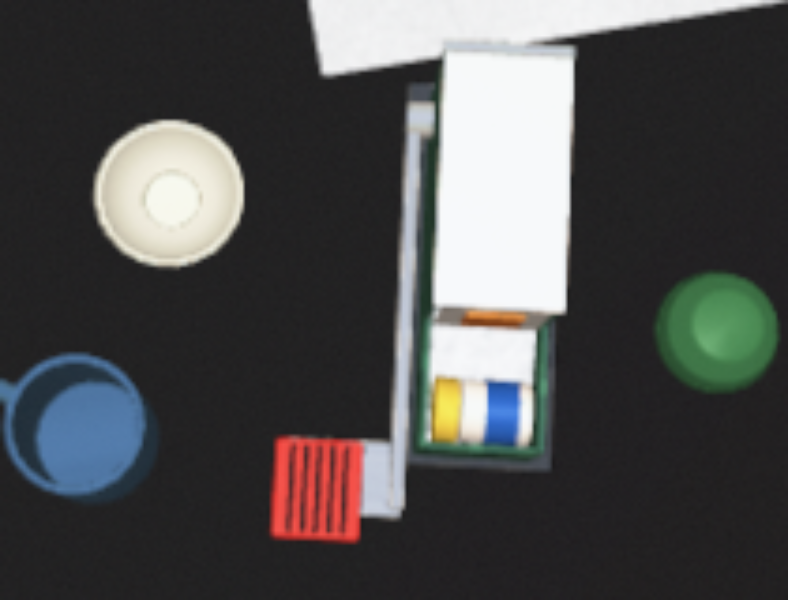

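The pot lies against the tray lip at (482,410), the lid is shut and the pedal is up. The mug, dish and dome haven't moved.

```bash
python3 -c "from workcell import *;print(finish_job())"
```

```text
the job is handed in; nothing more can be done
None
```

The pot is out in the tray, the pedal was eased up over about 4 s with the lid shut, nothing around it moved, and the job is handed in; the highest push I measured on the tread was about 16 N.

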